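# Latch the instrument case

### The job

Close the instrument case that stands in its bench cradle: hook the draw latch's wire loop behind the keeper on the lid, under its lip, then swing the lever over until it snaps down fully on its rest, so that the latch pulls the lid up tight. Work gently: do not haul on the loop or jam it against the keeper, do not lean on the lid, do not press or squeeze the lever hard, and leave the things standing around alone.

Things in the scene. Friction and masses are not known exactly. Their poses are not given: they have to be found in the camera images.
- case: Dark carry case, 170 deep (x) x 280 wide (y) x 150 mm high, standing fixed in a steel cradle. Origin: centre of its underside, on the bench; z up; x points from the body half (x<0, with the lever) to the lid half (x>0, with the keeper); seam at x=0. One steel draw latch lies across the seam on top, in the plane y=0; its lever and loop swing in this xz plane.
- lid: The lid half of the case, 85 x 280 x 138 mm; origin on its hinge along the case's foot, 12 mm above the bench, axes as the case's when shut. Its gasket springs it about 7 mm open at the top; it yields to the latch with about 11 N per mm at the keeper.
- pivot (a point): The lever's pivot axis (along the case's y), fixed to the case: 22 mm to the -x side of the seam, 180 mm above the bench (30 mm above the case's top).
- hook (a point): Nominal centre of the loop's bar when hooked in the keeper; fixed to the lid, x outward from the seam, z up. The keeper, 28 mm wide, is a steel hook open to +x: post with its +x face at x=-4 mm and its top at z=+15.5; lip to x=+4 (z=+5.5 to +9.5); flat ledge at z=-5.5 out to x=+26. It is screw-adjusted: the whole hook really lies up to 1.2 mm nearer or farther in x.
- loop_bar (a point): Centre of the loop's cross bar: 8 mm steel bar along the case's y with end discs 14 mm across; 58 mm long overall, so it can be pinched by its ends, a finger beyond each. Two 6 mm wires at y=+-21 join it to a pin on the lever, 54 mm away. The stiff hinges stay where left (bar moves at up to 5 N). Moving the bar takes the lever along; the bar can be anywhere 41 to 67 mm from the pivot.
- loop: The wire loop itself; origin on its hinge pin, which sits on the lever 14 mm from the pivot; x points from the pin to the bar.
- vial: Amber glass jar, 48 mm across, 75 mm high; to be left alone.
- flask: White plastic bottle, 64 mm across, 160 mm high; to be left alone.
- carton: Paper carton 70 x 120 x 50 mm; to be left alone.
- bowl: Small steel bowl, 100 mm across, 45 mm high; to be left alone.
- ledge (a point): Where the bar's centre is when set down on the keeper's ledge clear of the lip: 15.5 mm in x beyond hook, same height. Way in: over the post, down to the ledge here, then draw the bar back (-x) along the ledge under the lip till it meets the post. Fingers beyond the bar's ends pass freely beside the keeper, down to the case's top 28 mm lower.
- handle (a point): The lever's flat steel handle, 5 mm thick, 22 mm wide (28 at the end). This point: its free end, 58 mm from the pivot; x points along it to the pivot, z is the normal of the face that looks up when shut and towards the keeper when upright. With the loop hooked, pushing it over takes 3 to 12 N till past centre (about 0.4 rad); from about 0.3 rad it snaps shut by itself.
- lever_angle (a joint): Lever angle in rad: 0 = shut, lying flat on its rest, pointing to the case's -x side; pi/2 = upright; up to 2.6 = leaning over towards the keeper. With the loop hooked and just taut it stands at 1.3 to 1.6.
- lever: The whole lever with its flat handle and the loop it carries; origin on the pivot axis, axes as the case's when shut (handle along -x). Once hooked it is to be pushed over, not squeezed or pressed hard.

How it is judged:
By the outcome, as a careful person would: the job done as asked, in the order asked, and still so for the second after the job is handed in, with the robot touching nothing.
It also fails if it takes over 54 s, if anything falls off the work surface, if the arm or the gripper's body presses on something with over 40 N, if the wrist force passes 120 N, or if a joint passes its speed limit or range.

### The arm

A 7-joint arm with a two-finger parallel gripper is mounted at the origin on the work surface. World frame = base frame: x ahead of the robot, y to its left, z up, the work surface at z = 0. Lengths are in m, angles in rad, forces in N, time in s.
With the tool pointing down it reaches from about 0.4 to 0.85 m from the base axis. Payload 6.9 kg.
Tool frame: the origin (TCP) lies between the finger pads; the fingertips stand 8 mm ahead of it and the grasp point (between the pads) lies 11 mm behind it; y points along the fingers, x is the direction in which the jaws open and shut, and the axes are right-handed (so a half turn about y gives the same grasp; the last joint's range is limited). The gripper opens to 85 mm and grips with 20 to 120 N. Pads are 22 mm wide; open, the fingers measure 114 mm over their backs; the gripper's body (76 mm by 85 mm) begins 54 mm behind the grasp point. The pads swing forward as they close: fully open they stand 13 mm farther back than shut.
Start: joints at [-1.002, 0.507, -0.238, 1.5, 0.126, 1.149, -0.155], TCP at [0.28, 0.559, 0.239] pointing down, gripper open.
Joint ranges: [-3.08, 3.08], [-0.24, 2.05], [-1.43, 1.35], [0, 2.5], [-1.52, 4.66], [0.17, 1.96], [-2.89, 2.89]. Speed limits (rad/s): [2.39, 2.39, 3.14, 3.14, 3.14, 3.14, 3.14].

### API

Orientations are given as a unit quaternion [x, y, z, w].
In Python, from cell import bot gives the robot as it stands. The module is installed in compiled form; this text tells all that it offers. Calls block until the motion is done:
- bot.move_ptp(position, orientation): joint-space move of the TCP to a pose.
- bot.line_to(position, rot=None, velocity=0.15): straight line of the TCP; rot=None keeps the orientation; velocity is the mean speed in m/s.
- bot.goto_joints(angles): joint-space move.
- bot.let_go() and bot.clamp(strength=None): open the fingers fully, or close them until they stop; strength is the grip in N (None keeps the last).
- bot.sleep(seconds).
- bot.ik(position, orientation): joint angles nearest the present ones, or None.
- bot.read_camera(name): name is "scene" or "top" or "wrist"; returns the picture (480x640x3 uint8, blue, green, red); there is no depth.
- bot.calibration(name): a dict with "fx", "fy", "cx", "cy" (pixels), "cam_to_world" (4x4, takes a point from camera to world coordinates). Camera axes: x right, y down, z forward; pixel columns grow to the right and rows downward; lengths in m; the calibration is good to about 2 mm. A picture is of the moment at which its call begins: read the wrist's pose just before it. calibration takes no time and is no camera call; for the wrist camera it gives the pose at the moment of the call.
A pose or a line that the arm cannot do raises bot.IKError and nothing moves.
- bot.close_job(): hands the job in, once; it reports no verdict.
Readings, each from a call of its own:
- bot.get_time(): time.
- bot.get_joint_pos(): joint angles.
- bot.get_qd(): joint speeds.
- bot.get_joint_efforts(): joint torques, N m.
- bot.get_tool_pos(): TCP position.
- bot.get_tool_rot(): TCP orientation.
- bot.get_ft_force(): force on the tool from outside, world axes, zero at the start.
- bot.get_wrist_torque(): the same for the moment, N m.
- bot.get_gripper_width(): finger opening in m.
Only numpy, scipy, OpenCV 4.12 (cv2) and the standard library are available. Lean on these libraries where they do the work, as an engineer would, in place of code of your own. Each camera call takes 0.05 s, during which the arm holds its last target. There are 200 camera calls.

## Working session

There is one attempt and no reset: what is moved stays moved. The work goes in short steps, each a Python script; the robot and the scene stay as the last script left them, time stands still between calls to the robot, and variables do not carry over. Pictures are saved under pics/ and viewed, about 8 in all and at most 12, crops included, and the job is handed in when it is done.

```bash
mkdir -p pics; python3 - <<'E'
from cell import bot
import cv2,numpy as np
for n in("scene","top"):
    im=bot.read_camera(n); cv2.imwrite(f"pics/{n}0.png",im)
    c=bot.calibration(n); print(n,c["fx"],c["fy"],c["cx"],c["cy"]); print(np.round(c["cam_to_world"],4))
c=bot.calibration("wrist"); print(c["fx"],np.round(c["cam_to_world"],3)); print(bot.get_tool_rot(),bot.get_time())
E
```

```text
scene 550.4485452593732 550.4485452593732 319.73641441728785 247.16679728229994
[[ 0.6214  0.4278 -0.6564  1.4231]
 [ 0.7835 -0.3338  0.5241 -0.6914]
 [ 0.0051 -0.84   -0.5426  0.8779]
 [ 0.      0.      0.      1.    ]]
top 624.5246220062115 624.5246220062115 321.1193880904637 238.74888002101554
[[ 0.0138 -0.9929  0.1182  0.3793]
 [-0.9999 -0.0147 -0.0065  0.0032]
 [ 0.0082 -0.118  -0.993   1.6899]
 [ 0.      0.      0.      1.    ]]
336.54140338392074 [[ 0.447  0.854  0.265  0.212]
 [ 0.895 -0.427 -0.133  0.593]
 [-0.     0.297 -0.955  0.372]
 [ 0.     0.     0.     1.   ]]
[ 0.6018335   0.37121785 -0.37219724 -0.6012179 ] 0.1
```

View pics/scene0.png

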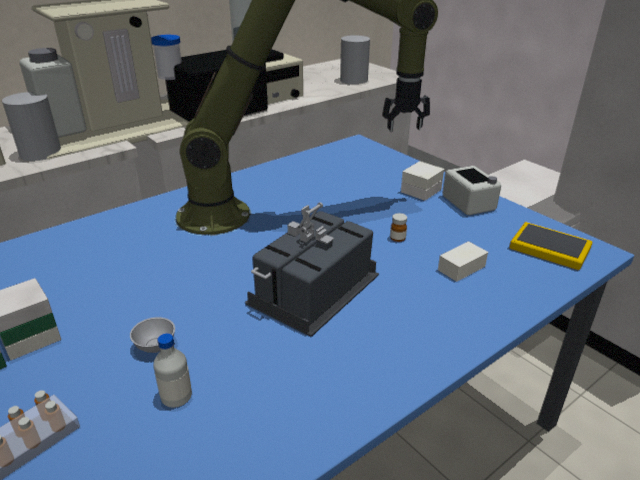

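View pics/top0.png

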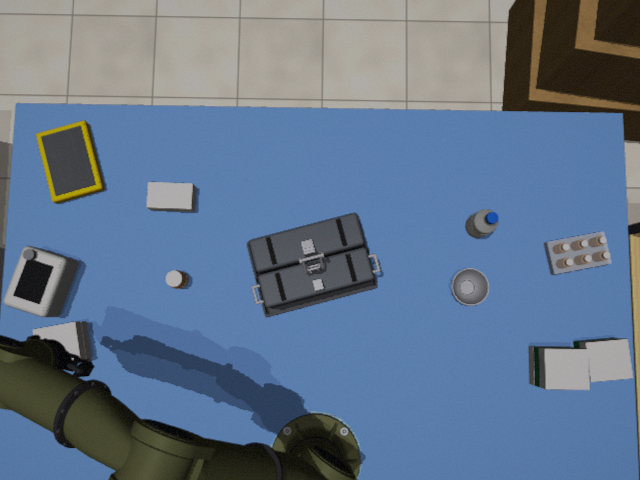

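The case shows at about (313,264) in top and (312,262) in scene, with the latch in the middle. I'll zoom in on both views.

```bash
python3 - <<'E'
import cv2,numpy as np
a=cv2.imread("pics/scene0.png")[195:325,240:385]; b=cv2.imread("pics/top0.png")[205:325,240:390]
a=cv2.resize(a,(400,359),interpolation=3); b=cv2.resize(b,(400,320),interpolation=3)
b=np.vstack([b,np.zeros((39,400,3),np.uint8)])
o=np.hstack([a,b]); cv2.imwrite("pics/z0.png",np.clip(o*1.6,0,255).astype(np.uint8))
from cell import bot
from scipy.spatial.transform import Rotation as R
T=np.eye(4);T[:3,:3]=R.from_quat(bot.get_tool_rot()).as_matrix();T[:3,3]=bot.get_tool_pos()
print(np.round(np.linalg.inv(T)@bot.calibration("wrist")["cam_to_world"],4)); print(T.round(3))
c=bot.calibration("top");M=c["cam_to_world"]
for u,v in [(248,240),(357,213),(378,284),(267,315)]:
    d=M[:3,:3]@[(u-c["cx"])/c["fx"],(v-c["cy"])/c["fy"],1]
    print((M[:3,3]+d*(0.15-M[2,3])/d[2]).round(3))
E
```

```text
[[ 1.000e+00  1.000e-04  1.400e-03  3.000e-04]
 [-1.300e-03 -2.965e-01  9.550e-01 -1.336e-01]
 [ 5.000e-04 -9.550e-01 -2.965e-01  7.560e-02]
 [ 0.000e+00  0.000e+00  0.000e+00  1.000e+00]]
[[ 0.447 -0.001 -0.894  0.279]
 [ 0.894 -0.001  0.447  0.559]
 [-0.002 -1.    -0.     0.238]
 [ 0.     0.     0.     1.   ]]
[0.557 0.174 0.15 ]
[ 0.629 -0.096  0.15 ]
[ 0.452 -0.149  0.15 ]
[0.373 0.123 0.15 ]
```

View pics/z0.png

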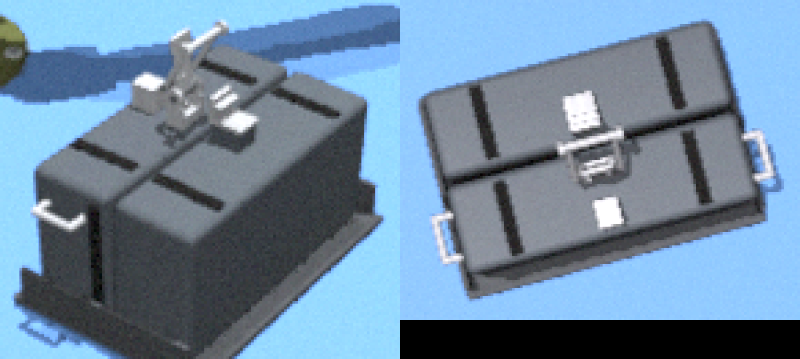

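Clear now: the far half is the lid, with the keeper at about (580,110) in the right-hand zoom. The loop bar is near the seam and the lever stands roughly upright. Case yaw is about 15° and its centre about (0.50, 0.01). I'll move the wrist camera over it.

```bash
cat > h.py <<'E'
from cell import bot
import cv2,numpy as np,json,os
from scipy.spatial.transform import Rotation as R
S=json.load(open("s.json")) if os.path.exists("s.json") else dict(c=[0.500,0.012],yaw=np.deg2rad(15))
def fr():
    y=S["yaw"]; return np.array([[np.cos(y),-np.sin(y),0],[np.sin(y),np.cos(y),0],[0,0,1]]),np.array([*S["c"],0])
def W(p): A,o=fr(); return A@np.asarray(p,float)+o      # case -> world
def C(p): A,o=fr(); return A.T@(np.asarray(p,float)-o)
def Q(sign=1,tilt=0.):  # tool y down, tool x = sign*case y; tilt about case y
    A,_=fr(); x=np.array([0,sign,0]); y=R.from_rotvec([0,tilt,0]).apply([0,0,-1.]); z=np.cross(x,y)
    return R.from_matrix(A@np.array([x,y,z]).T).as_quat()
def snap(n,f):
    k=bot.calibration(n); im=bot.read_camera(n); cv2.imwrite(f"pics/{f}.png",im)
    json.dump({a:np.asarray(v).tolist() for a,v in k.items()},open(f"pics/{f}.json","w")); return im
def ray(f,uv):
    k=json.load(open(f"pics/{f}.json"));M=np.array(k["cam_to_world"])
    d=M[:3,:3]@[(uv[0]-k["cx"])/k["fx"],(uv[1]-k["cy"])/k["fy"],1]; return M[:3,3],d/np.linalg.norm(d)
def tri(*obs):
    A=np.zeros((3,3));b=np.zeros(3);L=[ray(*o) for o in obs]
    for o,d in L: P=np.eye(3)-np.outer(d,d);A+=P;b+=P@o
    p=np.linalg.solve(A,b); return p,[round(1e3*np.linalg.norm(np.cross(p-o,d)),1) for o,d in L]
def proj(f,p):
    k=json.load(open(f"pics/{f}.json"));M=np.array(k["cam_to_world"]);q=M[:3,:3].T@(np.asarray(p)-M[:3,3])
    return np.array([k["fx"]*q[0]/q[2]+k["cx"],k["fy"]*q[1]/q[2]+k["cy"]])
E
python3 - <<'E'
from h import *
for s in(1,-1):
    for p in([-.1,0,.33],[.03,0,.33],[.04,0,.2]):
        q=bot.ik(W(p),Q(s)); print(s,p,None if q is None else np.round(q,2))
s=1
snap("scene","scene1");snap("top","top1")
for i,p in enumerate([[-.02,.10,.33],[-.10,0,.33],[.03,0,.33]]):
    if i==0: bot.move_ptp(W(p),Q(s))
    else: bot.line_to(W(p),velocity=.25)
    bot.sleep(.2); snap("wrist",f"w{i}"); print(bot.get_time())
a=[cv2.imread(f"pics/w{i}.png") for i in range(3)]
cv2.imwrite("pics/w02.png",np.hstack([cv2.resize(x[60:420,120:520],(400,360)) for x in (a[0],a[2])]))
E
```

```text
1 [-0.1, 0, 0.33] [-0.11  0.08  0.09  1.86 -0.01  1.2   1.82]
1 [0.03, 0, 0.33] [ 0.02  0.29 -0.14  1.59  0.04  1.26  1.7 ]
1 [0.04, 0, 0.2] [ 0.07  0.41 -0.23  1.79  0.11  0.96  1.63]
-1 [-0.1, 0, 0.33] [-0.48  0.09  0.51  1.87 -0.05  1.2  -1.27]
-1 [0.03, 0, 0.33] [-0.41  0.31  0.46  1.6  -0.14  1.27 -1.23]
-1 [0.04, 0, 0.2] [-0.39  0.44  0.45  1.79 -0.23  0.96 -1.16]
2.2583
3.1667
4.0833
```

View pics/w02.png

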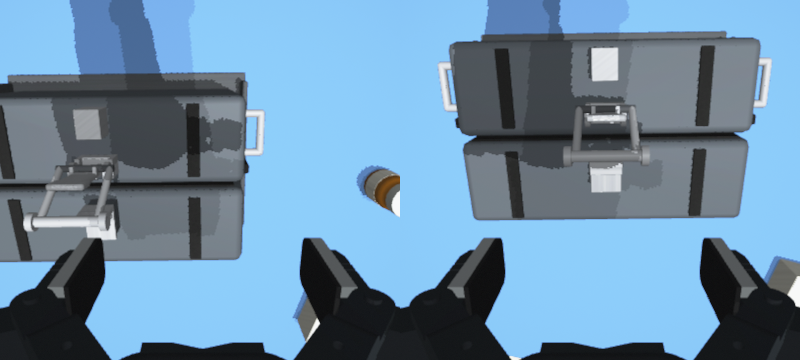

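View pics/w1.png

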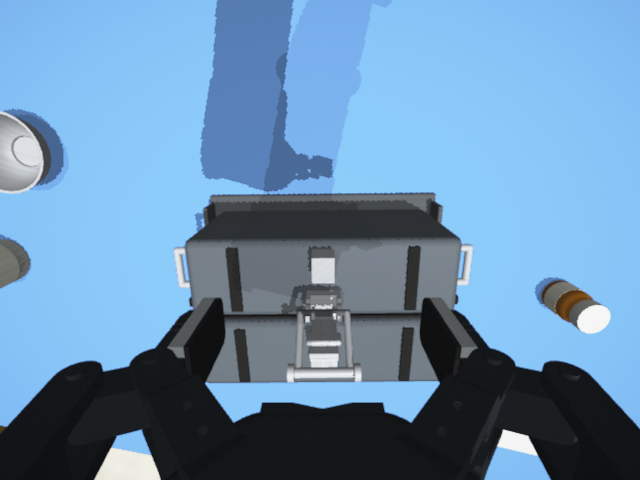

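The wrist views show the bar held high: centre about (327,217) in w2, (325,374) in w1 and (188,282) in w0. The keeper is the white plate below the seam, about (325,238) in w2, and the rest is at (324,124). I'll triangulate and zoom.

```bash
python3 - <<'E'
from h import *
def P(n,*o):
    p,r=tri(*o); print(n,C(p).round(4),r)
P("bar",("w0",(188,282)),("w1",(325,374)),("w2",(327,217)))
P("barL",("w0",(150,282)),("w1",(292,372)),("w2",(288,216)))
P("barR",("w0",(226,283)),("w1",(358,375)),("w2",(366,218)))
P("rest",("w1",(323,268)),("w2",(324,124)))
P("keeper",("w1",(323,357)),("w2",(325,238)))
g=lambda f,x,y,w,h:cv2.resize(cv2.imread(f"pics/{f}.png")[y:y+h,x:x+w],(400,560),interpolation=cv2.INTER_CUBIC)
cv2.imwrite("pics/z1.png",np.hstack([g("w2",270,110,120,168),g("w1",270,230,120,168)]))
E
```

```text
bar [0.0084 0.0038 0.2396] [np.float64(0.4), np.float64(0.3), np.float64(0.3)]
barL [ 0.0076 -0.0229  0.2396] [np.float64(0.7), np.float64(1.0), np.float64(0.3)]
barR [0.0096 0.0307 0.2387] [np.float64(0.5), np.float64(0.5), np.float64(0.1)]
rest [-0.0534  0.0022  0.1691] [np.float64(0.3), np.float64(0.3)]
keeper [0.046  0.003  0.1681] [np.float64(0.1), np.float64(0.1)]
```

View pics/z1.png

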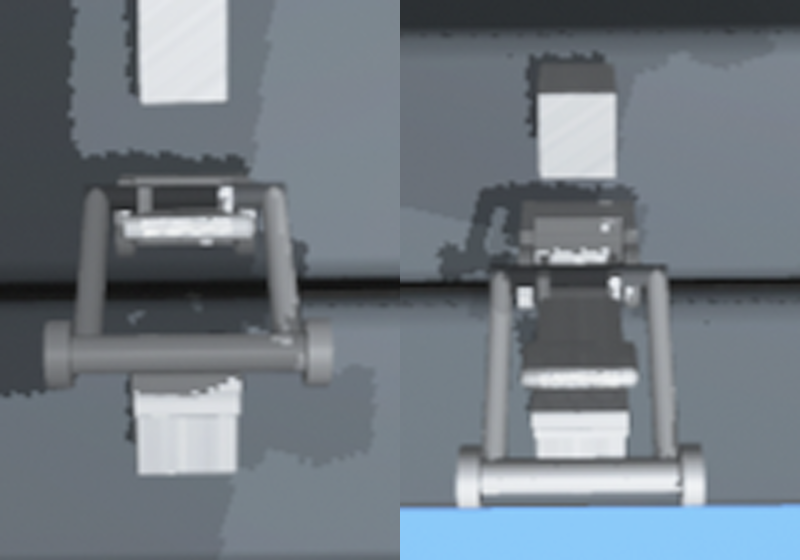

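Zoom: the loop wires and bar are clear of the keeper. Its lip edge is at about (326,234) in w2 and the ledge's outer edge at about (326,251.6). The seam is the dark line at v≈195. Next I'll refine the case frame from the seam and the hook from those edges.

```bash
python3 - <<'E'
from h import *
def pl(f,uv,z):
    o,d=ray(f,uv); return C(o+d*(z-o[2])/d[2])
for f,(r0,r1) in dict(w2=(180,208),w1=(300,330),w0=(236,252)).items():
    im=cv2.cvtColor(cv2.imread(f"pics/{f}.png"),6).astype(float); pts=[]
    for u in list(range(200,285,3))+list(range(370,450,3)):
        if f=="w0": u=u-60
        if f=="w1" and not(230<u<295 or 352<u<415): continue
        col=im[r0:r1,u]; k=int(col.argmin())
        if col[k]<35: 
            m=col<38; p=pl(f,(u,r0+np.nonzero(m)[0].mean()),.145); pts.append([*p[:2],m.sum()])
    pts=np.array(pts)
    if len(pts)>5:
        a=np.polyfit(pts[:,1],pts[:,0],1); print(f,len(pts),"x at y0",a[1].round(4),"slope deg",np.degrees(np.arctan(a[0])).round(2),"resid",(pts[:,0]-np.polyval(a,pts[:,1])).std().round(4),"width",pts[:,2].mean())
for f,us,(a,b) in (("w2",(313,320,330,338),(215,258)),("w1",(314,330),(345,372)),("w2",(326,),(185,202))):
    im=cv2.cvtColor(cv2.imread(f"pics/{f}.png"),6)
    for u in us: print(f,u,a,im[a:b,u].tolist())
print("ledge edge",pl("w2",(326,251.6),.170),"lip",pl("w2",(326,234.2),.1865))
print("liptri",C(tri(("w1",(323.6,359)),("w2",(326,234.2)))[0]))
# pale box corners
for f,b in (("w2",(290,105,360,145)),("w1",(290,245,350,290))):
    x,y,X,Y=b; g=cv2.cvtColor(cv2.imread(f"pics/{f}.png"),6)[y:Y,x:X]; m=(g>190).astype(np.uint8)
    n,l,s,c=cv2.connectedComponentsWithStats(m); i=1+s[1:,4].argmax(); print(f,"rest",s[i],c[i]+[x,y])
E
```

```text
w2 56 x at y0 0.0107 slope deg -0.51 resid 0.0019 width 5.089285714285714
w1 33 x at y0 0.0113 slope deg 0.48 resid 0.0028 width 1.393939393939394
w0 28 x at y0 0.0106 slope deg -0.69 resid 0.0002 width 3.2142857142857144
w2 313 215 [138, 139, 132, 125, 120, 110, 95, 110, 123, 126, 125, 125, 125, 171, 205, 216, 221, 222, 221, 206, 206, 209, 210, 209, 210, 209, 209, 209, 209, 209, 209, 209, 208, 208, 208, 208, 204, 153, 113, 113, 112, 113, 112]
w2 320 215 [138, 138, 131, 125, 118, 109, 94, 111, 124, 126, 126, 125, 124, 172, 206, 217, 222, 223, 221, 213, 212, 213, 213, 213, 213, 213, 212, 212, 212, 211, 211, 211, 211, 211, 210, 210, 209, 156, 114, 112, 113, 113, 112]
w2 330 215 [140, 137, 130, 124, 117, 108, 94, 112, 125, 127, 126, 125, 121, 184, 213, 218, 223, 224, 222, 199, 203, 213, 213, 213, 213, 212, 211, 211, 211, 211, 211, 211, 210, 211, 210, 211, 187, 138, 113, 113, 113, 113, 113]
w2 338 215 [140, 137, 130, 123, 116, 107, 95, 113, 165, 183, 209, 219, 208, 208, 215, 220, 224, 224, 222, 212, 216, 220, 220, 220, 219, 219, 219, 219, 219, 219, 218, 218, 218, 218, 217, 217, 184, 133, 114, 118, 116, 113, 113]
w1 314 345 [202, 135, 89, 92, 93, 91, 91, 90, 142, 210, 229, 230, 230, 220, 228, 235, 229, 224, 224, 224, 224, 224, 154, 92, 126, 157, 181]
w1 330 345 [204, 135, 91, 95, 94, 90, 92, 91, 154, 217, 231, 231, 231, 225, 231, 234, 228, 225, 224, 224, 225, 204, 131, 95, 130, 160, 184]
w2 326 185 [66, 67, 66, 63, 61, 58, 56, 54, 46, 30, 19, 20, 24, 37, 38, 47, 56]
ledge edge [0.0586705  0.00397883 0.17      ] lip [0.03688205 0.00370188 0.1865    ]
liptri [0.03838518 0.00358001 0.18148085]
w2 rest [ 22   3  26  33 842] [324.41686461 123.695962  ]
w1 rest [ 22  13  22  25 541] [322.61367837 270.15526802]
```

Everything fits: ledge edge minus lip edge is 21.8 mm against 22 given, the bar-to-pivot distance is 64 mm, and hook z is about 177. I'll update the frame, check the handle and then pinch the bar.

```bash
python3 - <<'E'
from h import *
n=W([.007,.003,0]); bar=tri(("w0",(188,282)),("w1",(325,374)),("w2",(327,217)))[0]
hd=tri(("w1",(324,343.4)),("w2",(326,177.5)))
hk=W([.0329,.0037,.177]); S.update(c=n[:2].tolist(),yaw=S["yaw"]+np.deg2rad(.5)); 
S["bar"]=C(bar).tolist(); S["hook"]=C(hk).tolist(); json.dump(S,open("s.json","w"))
print("bar",C(bar).round(4),"handle",C(hd[0]).round(4),hd[1],"hook",np.round(S["hook"],4))
b=np.array(S["bar"])
bot.line_to(W(b+[0,0,.04]),Q(1),velocity=.2); bot.line_to(W(b+[0,0,-.012]),velocity=.12)
bot.sleep(.2); f0=bot.get_ft_force(); bot.clamp(20); bot.sleep(.2)
print("w",bot.get_gripper_width(),"F",np.round(f0,1),np.round(bot.get_ft_force(),1),"tcp",C(bot.get_tool_pos()).round(4),bot.get_time())
im=snap("scene","scene2"); w=snap("wrist","w3")
cv2.imwrite("pics/g.png",np.hstack([cv2.resize(im[170:290,260:380],(400,400),interpolation=2),cv2.resize(w[120:480,140:500],(400,400))]))
E
```

```text
bar [0.0014 0.0008 0.2396] handle [-2.490e-02  2.000e-04  2.368e-01] [np.float64(0.1), np.float64(0.1)] hook [0.0259 0.0005 0.177 ]
w 0.05779225155913972 F [ 0.1 -0.2  0.5] [ 3.  -4.8  4.6] tcp [1.90e-03 1.00e-04 2.28e-01] 5.8583
```

View pics/g.png

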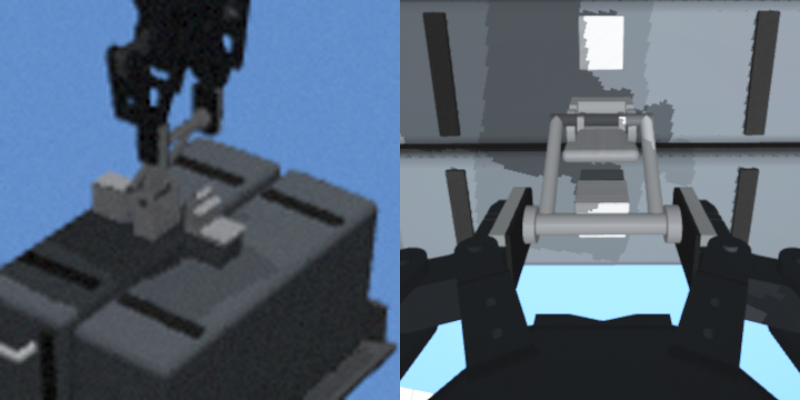

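The bar is pinched (width 57.8 mm), and the handle end measures 57 mm above the pivot, which confirms the frame. Next I carry the bar over the post and down towards the ledge.

```bash
python3 - <<'E'
from h import *
A,_=fr(); F=lambda:(A.T@np.array(bot.get_ft_force())).round(1)
h=np.array(S["hook"]); piv=np.array([-.022,0,.180]); y=-.0003
def go(x,z,v):
    bot.line_to(W([x,y,z-.012]),velocity=v); f=F()
    print("bar",C(bot.get_tool_pos()).round(4)+[0,0,.012],"r",round(np.hypot(x+.022,z-.18),4),"F",f,"t",round(bot.get_time(),2),flush=True); return f
for x,z in [(.020,.2235),(.036,.207),(.040,.190),(h[0]+.0155,.182)]:
    f=go(x,z,.06)
    if np.linalg.norm(f)>14: print("stop");break
else:
    z=.182
    while z>.1745:
        z-=.001; f2=go(h[0]+.0155,z,.03)
        if f2[2]-f[2]>4: break
print("w",bot.get_gripper_width()); w=snap("wrist","w4"); im=snap("scene","scene3")
cv2.imwrite("pics/g2.png",np.hstack([cv2.resize(im[170:290,260:380],(400,400),interpolation=2),cv2.resize(w[120:480,140:500],(400,400))]))
E
```

```text
bar [ 1.94e-02 -2.00e-04  2.23e-01] r 0.0605 F [-0.2 -2.3 -0.4] t 6.52
bar [ 3.470e-02 -2.000e-04  2.064e-01] r 0.064 F [-5.1 -2.4 -0.7] t 7.05
bar [ 4.07e-02 -1.00e-04  1.90e-01] r 0.0628 F [ 1.  -3.   0.4] t 7.49
bar [ 0.0421 -0.0002  0.182 ] r 0.0634 F [ 2.2 -1.4  0.4] t 7.78
bar [ 0.0419 -0.0002  0.1813] r 0.0634 F [ 2.5 -1.2  2.4] t 8.03
bar [ 0.0417 -0.0002  0.1801] r 0.0634 F [ 2.2 -2.1  2.5] t 8.28
bar [ 0.0414 -0.0002  0.1789] r 0.0634 F [ 2.8 -1.3  1.6] t 8.53
bar [ 0.0412 -0.0003  0.1778] r 0.0634 F [ 0.8 -1.3  1.7] t 8.78
bar [ 0.0411 -0.0003  0.1768] r 0.0635 F [ 0.1 -1.5  2.7] t 9.03
bar [ 0.0411 -0.0003  0.1759] r 0.0635 F [-0.5 -2.2  2.6] t 9.28
bar [ 0.0411 -0.0003  0.1749] r 0.0636 F [-1.3 -1.2  3.2] t 9.53
bar [ 0.0412 -0.0003  0.1738] r 0.0637 F [-0.5 -1.9  1.8] t 9.78
w 0.05776875536154963
```

View pics/g2.png

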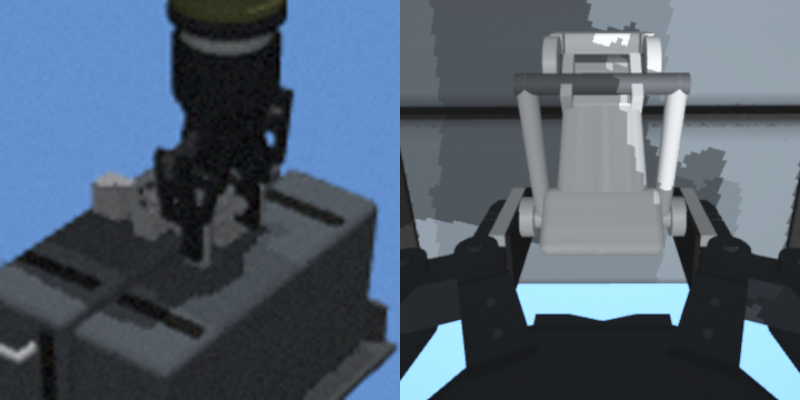

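The loop and lever swung over cleanly with forces under 6 N, and the handle now leans above the keeper. No ledge contact yet, so I continue down in half-millimetre steps.

```bash
python3 - <<'E'
from h import *
A,_=fr(); F=lambda:(A.T@np.array(bot.get_ft_force())).round(1)
h=np.array(S["hook"]); z=.1735
while z>.1700:
    z-=.0006; bot.line_to(W([h[0]+.0155,-.0003,z-.012]),velocity=.03); f=F()
    print("bar",C(bot.get_tool_pos()).round(4)+[0,0,.012],"F",f,"t",round(bot.get_time(),2),flush=True)
    if f[2]>6: break
for f,uv in (("w3",[(256,322.),(366+0,322)]),("w4",[(257,316),(357,316)])): 
    for q in uv: print(f,C(ray(f,q)[0]).round(4),(fr()[0].T@ray(f,q)[1]).round(4))
E
```

```text
bar [ 0.0412 -0.0003  0.1728] F [-2.  -0.   3.4] t 10.12
bar [ 0.0414 -0.0003  0.1725] F [-3.1 -0.8  6. ] t 10.38
bar [ 0.0416 -0.0003  0.1723] F [-3.3 -0.5  8.8] t 10.62
w3 [-0.0738  0.0004  0.3615] [ 0.512  -0.1868 -0.8384]
w3 [-0.0738  0.0004  0.3615] [ 0.5171  0.1259 -0.8466]
w4 [-3.420e-02 -2.000e-04  2.955e-01] [ 0.4966 -0.1836 -0.8484]
w4 [-3.420e-02 -2.000e-04  2.955e-01] [ 0.5026  0.102  -0.8585]
```

Contact at the expected ledge height (about hook z − 1.5 mm, less the lid tilt). I'll ease the pressure and draw back under the lip, correcting height by force and stopping on the post.

```bash
python3 - <<'E'
from h import *
A,_=fr(); F=lambda:(A.T@np.array(bot.get_ft_force())).round(1)
h=np.array(S["hook"]); x=h[0]+.0155; z=.1725
bot.line_to(W([x,-.0003,z-.012]),velocity=.03); print(F())
while x>h[0]-.003:
    x-=.001; z+=.00005
    bot.line_to(W([x,-.0003,z-.012]),velocity=.03); f=F()
    print("cmd",round(x,4),round(z,4),"bar",C(bot.get_tool_pos()).round(4)+[0,0,.012],"F",f,"t",round(bot.get_time(),2),flush=True)
    if f[2]>4: z+=.0004
    if f[2]<-3: z-=.0004
    if f[0]>7 or abs(f).max()>12: break
w=snap("wrist","w5"); print(bot.get_gripper_width())
E
```

```text
[-0.9 -0.2  2.5]
cmd 0.0404 0.1725 bar [ 0.0416 -0.0003  0.1728] F [ 4.2 -1.   0.4] t 11.12
cmd 0.0394 0.1726 bar [ 0.0411 -0.0003  0.173 ] F [ 6.  -0.4  0.3] t 11.38
cmd 0.0384 0.1726 bar [ 0.0401 -0.0003  0.1731] F [ 5.7 -2.1 -0. ] t 11.62
cmd 0.0374 0.1727 bar [ 0.0391 -0.0003  0.1731] F [ 6.6 -1.   0.7] t 11.88
cmd 0.0364 0.1727 bar [ 0.038  -0.0003  0.1732] F [ 5.4 -0.4  0.9] t 12.12
cmd 0.0354 0.1728 bar [ 0.0369 -0.0003  0.1732] F [ 5.2 -0.5  0.6] t 12.38
cmd 0.0344 0.1728 bar [ 0.0359 -0.0003  0.1732] F [ 5.2 -1.8  1. ] t 12.62
cmd 0.0334 0.1729 bar [ 0.0348 -0.0003  0.1732] F [ 5.1 -1.   0.6] t 12.88
cmd 0.0324 0.1729 bar [ 0.0338 -0.0003  0.1732] F [ 4.7 -0.8  0.7] t 13.12
cmd 0.0314 0.173 bar [ 0.0327 -0.0003  0.1732] F [ 5.3 -0.8 -0.3] t 13.38
cmd 0.0304 0.173 bar [ 0.0322 -0.0003  0.1733] F [ 6.4 -1.  -1.9] t 13.62
cmd 0.0294 0.1731 bar [ 0.032  -0.0003  0.1735] F [ 9.1 -1.3 -2. ] t 13.88
0.057183986801828596
```

```bash
python3 - <<'E'
from h import *
w=cv2.imread("pics/w5.png"); s=snap("scene","scene4")
cv2.imwrite("pics/g3.png",np.hstack([cv2.resize(w[180:380,220:420],(500,500),interpolation=2),cv2.resize(s[200:260,275:335],(300,500),interpolation=2)]))
E
```

```text
(no output)
```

View pics/g3.png

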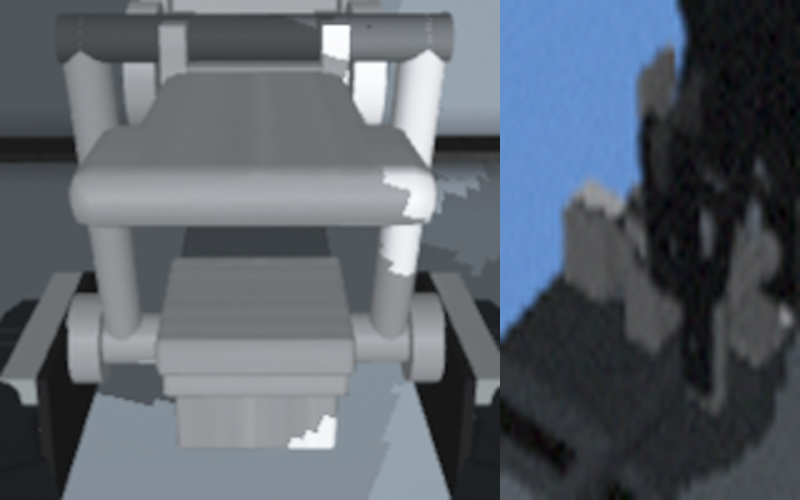

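w5 shows the bar lying under the lip: the keeper's post and lip cover the bar's middle at about (321,317), and the ledge projects beyond it. It's hooked, so I'll ease off, release, back away upward and locate the handle.

```bash
cat >> h.py <<'E'
def onplane(f,uv):   # ray meets case plane y=0
    o,d=ray(f,uv); A,_=fr(); o=C(o); d=A.T@d; return o,d
def lever(f,uv):
    o,d=onplane(f,uv); p=np.array([-.022,.180]); o2=o[[0,2]]-p; d2=d[[0,2]]
    t=np.roots([d2@d2,2*o2@d2,o2@o2-.058**2]); return [ (np.round(o2+x*d2+p,4),round(float(np.arctan2((o2+x*d2)[1],-(o2+x*d2)[0])),3)) for x in t]
E
python3 - <<'E'
from h import *
A,_=fr(); F=lambda:(A.T@np.array(bot.get_ft_force())).round(1)
print("w5 lever",lever("w5",(321,258)))
p=C(bot.get_tool_pos())
bot.line_to(W(p+[.0005,0,0]),velocity=.03); print(F())
bot.let_go(); print(F())
bot.line_to(W(p+[.002,0,.10]),velocity=.12); print(F(),bot.get_time())
bot.line_to(W([.045,0,.285]),velocity=.15); bot.sleep(.1)
w=snap("wrist","w6"); 
cv2.imwrite("pics/g4.png",cv2.resize(w[100:340,220:430],(560,600),interpolation=2)); print(bot.get_time())
E
```

```text
w5 lever [(array([0.0165, 0.1366]), -2.297), (array([-0.0224,  0.238 ]), 1.563)]
[ 0.8 -1.5  0.7]
[ 0.3 -0.2 -0.1]
[ 1.2 -0.6  0.5] 15.6083
16.0833
```

View pics/g4.png

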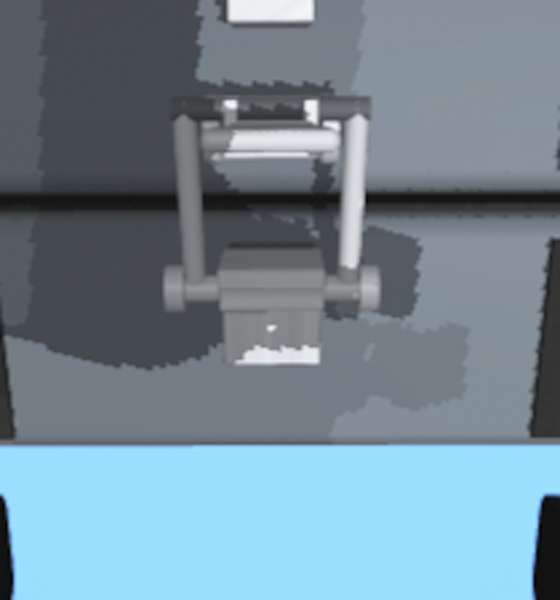

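The picture shows the bar's middle hidden under the keeper's lip, the end discs either side at about (173,288) and (370,288) in the zoom, and the lever upright at 1.56 rad. Now I push the handle over with closed fingers along its arc.

```bash
python3 - <<'E'
from h import *
A,_=fr(); F=lambda:(A.T@np.array(bot.get_ft_force())).round(1)
print(lever("w6",(321.2,156)))
bot.clamp(20); print("w",bot.get_gripper_width())
def tgt(th,gap=0):
    c,s=np.cos(th),np.sin(th); return [-.022-.046*c+(.0025+gap)*s+.011,0,.180+.046*s+(.0025+gap)*c+.008]
bot.line_to(W([.012,0,.27]),velocity=.2)
p=tgt(1.57,.012); bot.line_to(W(p),velocity=.12); print("at",np.round(p,4),F(),bot.get_time())
th=1.6
while th>.30:
    bot.line_to(W(tgt(th)),velocity=.04); f=F(); ft=-(f@[-np.sin(th),0,-np.cos(th)])
    print("th",round(th,2),"F",f,"push",round(ft,1),"err",(1e3*(C(bot.get_tool_pos())-tgt(th))).round(1),"t",round(bot.get_time(),2),flush=True)
    if ft>18 or abs(f).max()>20: print("STOP");break
    th-=.1
w=snap("wrist","w7"); s=snap("scene","scene5")
E
```

```text
[(array([-0.0128,  0.1227]), -1.73), (array([-0.0199,  0.238 ]), 1.607)]
w -0.0004027552912742164
at [0.0035 0.     0.234 ] [ 0.6 -0.4 -0.1] 17.6417
th 1.6 F [ 0.5 -0.1  0.5] push 0.5 err [-0.1 -0.1  0.4] t 18.06
th 1.5 F [ 1.6 -0.9  0. ] push 1.6 err [ 0.  -0.   0.2] t 18.32
th 1.4 F [ 2.7 -0.3 -0.7] push 2.5 err [ 0.2 -0.   0.1] t 18.59
th 1.3 F [ 4.  -1.1 -1.1] push 3.6 err [ 0.2 -0.1  0.1] t 18.86
th 1.2 F [ 4.6 -0.  -0.7] push 4.0 err [ 0.3 -0.   0.1] t 19.12
th 1.1 F [ 5.4  0.  -1.1] push 4.3 err [ 0.4 -0.   0.2] t 19.39
th 1.0 F [ 4.5 -0.5  0.3] push 3.9 err [ 0.3 -0.   0.2] t 19.66
th 0.9 F [ 3.4 -0.1 -0.7] push 2.2 err [-0.1  0.   0. ] t 19.93
th 0.8 F [ 2.4 -1.   0.6] push 2.1 err [-0.6  0.  -0.2] t 20.19
th 0.7 F [ 1.3 -1.  -0.1] push 0.8 err [-0.8  0.  -0.3] t 20.46
th 0.6 F [ 0.3 -0.3 -0.2] push 0.0 err [-0.9  0.1 -0.4] t 20.73
th 0.5 F [0.7 0.3 0.7] push 0.9 err [-0.7  0.1 -0.4] t 20.99
th 0.4 F [-0.2  1.  -0. ] push -0.1 err [-0.4  0.  -0.3] t 21.26
```

The force peaked at only 4 N and vanished by θ≈0.6, so I need to look before going on.

```bash
python3 - <<'E'
from h import *
w=cv2.imread("pics/w7.png"); s=cv2.imread("pics/scene5.png")
cv2.imwrite("pics/g5.png",np.hstack([cv2.resize(w[120:440,140:500],(500,444),interpolation=2),cv2.resize(s[190:274,265:320],(290,444),interpolation=2)]))
E
```

```text
(no output)
```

View pics/g5.png

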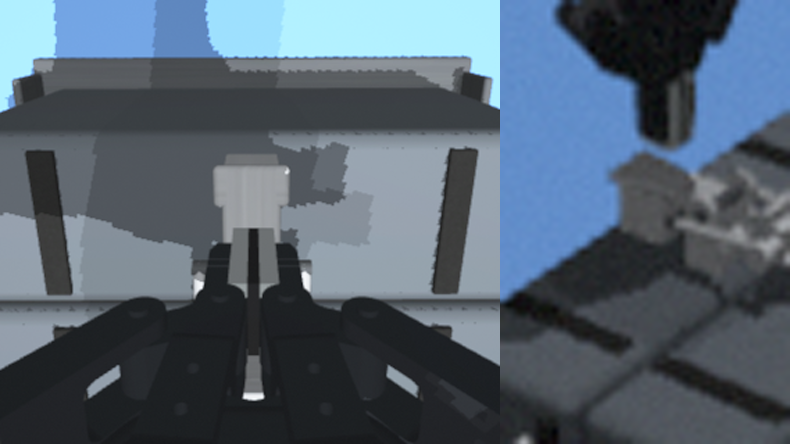

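The handle lies on its rest and the seam is closed. I'll back off and make a final composite for checking.

```bash
python3 - <<'E'
from h import *
p=C(bot.get_tool_pos()); bot.line_to(W(p+[.004,0,.10]),velocity=.15)
bot.line_to(W([.02,.0,.31]),velocity=.2); bot.sleep(.2); a=snap("wrist","w8")
bot.line_to(W([-.06,.0,.31]),velocity=.2); bot.sleep(.2); b=snap("wrist","w9")
s=snap("scene","scene6"); print(bot.get_time(),np.round(bot.get_ft_force(),1))
g=lambda i,x,y,w,h,W_:cv2.resize(i[y:y+h,x:x+w],(W_,600),interpolation=2)
cv2.imwrite("pics/fin.png",np.hstack([g(a,265,70,110,220,300),g(b,265,200,110,220,300),g(s,280,205,60,60,200)[:, :200]]))
E
```

```text
23.7667 [-0.3 -0.2 -0.6]
```

View pics/fin.png

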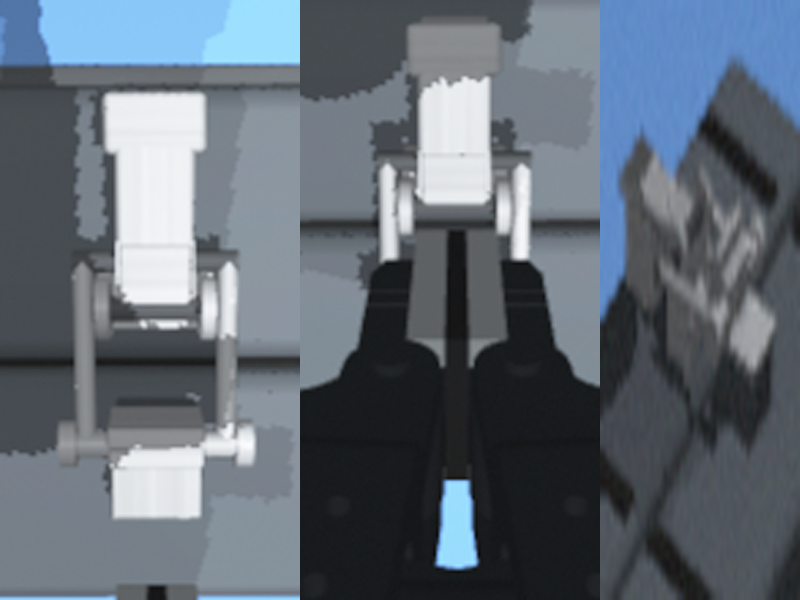

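```bash
python3 - <<'E'
from h import *
a,b=("w8",(321.8,104.2)),("w9",(321.5,208.3)); p,r=tri(a,b); print("handle end",C(p).round(4),r,"expect x -.080 z .1825")
print(lever(*a),lever(*b))
o,d=ray("w8",(321.8,259.9)); print("ledge edge",C(o+d*(.1725-o[2])/d[2]).round(4),"was", C(np.array(ray("w2",(326,251.6))[0])+np.array(ray("w2",(326,251.6))[1])*(.1705-ray("w2",(326,251.6))[0][2])/ray("w2",(326,251.6))[1][2]).round(4))
bot.close_job(); print(bot.get_time())
E
```

```text
handle end [-7.67e-02  1.00e-04  1.77e-01] [np.float64(0.0), np.float64(0.0)] expect x -.080 z .1825
[(array([-0.0777,  0.1638]), -0.283), (array([-0.0746,  0.2045]), 0.436)] [(array([-0.0703,  0.148 ]), -0.585), (array([-0.0793,  0.189 ]), 0.156)]
ledge edge [4.790e-02 1.000e-04 1.725e-01] was [0.0515 0.0005 0.1705]
the job is handed in; nothing more can be done
the job is handed in; nothing more can be done
```

The latch is hooked and closed, and I handed the job in after about 24 s of robot time, with the gripper touching nothing.

**What I did:** I pinched the loop bar by its ends with 20 N and carried it over the post. I set it on the ledge (contact about 9 N) and drew it back under the lip until it met the post (about 9 N). After releasing the bar, I pushed the lever over with closed fingers; that push never passed about 4.3 N. Both the bar seating and the hooked loop were confirmed in pictures before I pushed.

**Last checks that agreed:**
- The final pictures show the bar under the lip with its end discs on both sides of the keeper, the handle lying flat on its rest, and the seam narrowed to a thin line.
- The handle end measured x = −77 mm, z = 177 mm, against about −80 and 182 expected when shut. That is within the error of hand-picked pixels and a 2 mm calibration.

**Checks that disagreed or stayed weak:**
- The lever push was at the low end of the stated 3–12 N. It faded to about 0 at 0.6 rad, earlier than the 0.3–0.4 rad stated for snapping over.
- The keeper's ledge edge moved in by only about 3.6 mm, where roughly 8 mm was expected. My measurement error there is 2–3 mm, so how tightly the lid is drawn up rests mainly on the pictures.
- Single-view lever angles came out inconsistent (0.44 and 0.16 rad). That method is poorly conditioned near flat, so I relied on the two-view measurement instead.

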